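# Steady the pendant hook and hang the brass check weight

### The arm

A 6-joint arm with a two-finger parallel gripper is mounted at the origin on a cart in front of the work surface, level with it; the furniture and walls round the work are solid. World frame = base frame: x ahead of the robot, y to its left, z up, the work surface at z = 0. Lengths are in m, angles in rad, forces in N, time in s.
With the tool pointing down it reaches from about 0.3 to 0.775 m from the base axis. Payload 14.6 kg.
Tool frame: the origin (TCP) lies at the very end of the fingers, on their centre line; the grasp point (between the pads) lies 19 mm behind it; z points along the fingers, y is the line along which they close (so a half turn about z gives the same grasp; the last joint's range is limited). The gripper opens to 94 mm and grips with 3 to 60 N. Pads are 16 mm wide; open, the fingers measure 119 mm over their backs; the gripper's body (75 mm by 177 mm) begins 78 mm behind the grasp point.
Start: joints at [-1.255, 0.3, 1.521, -0, 1.321, -0.067], TCP at [0.205, -0.51, 0.205] pointing down, gripper open.
Joint ranges: [-3.03, 3.03], [-0.79, 2.21], [0.23, 2.52], [-1.04, 4.18], [0, 3.07], [-2.55, 2.55]. Speed limits (rad/s): [2.22, 2.22, 2.57, 3.14, 3.14, 3.14].

### API

Orientations are given as [roll, pitch, yaw] about the fixed x, y, z axes, in that order (R = Rz(yaw) Ry(pitch) Rx(roll)).
In Python, from station import status, vision, order, silhouettes gives the robot as it stands. The module is installed in compiled form; this text tells all that it offers.
- The arm moves only by the shell command python3 -m pendant 'ROWS' [FORCE]. ROWS is JSON, one flat list of numbers, 7 for each row, row after row: the shift along the tool's x, y, z in units of 500 mm (1.0 is 500 mm), then the turn, a rotation vector about the tool's x, y, z in units of 90 degrees (1.0 is 90 degrees), then the opening, from -1 (shut) to 1 (fully open). A call has 1 to 12 rows; each row is the pose to reach, as a shift and turn from the pose commanded when the call began, along the tool's axes at that moment; what a row does not reach only later rows make up. A row lasts 1/10 s, in which the tool goes at most 50 mm and 8.59 degrees, less where a joint would pass 70% of its speed; a pose out of reach is approached as far as the arm can. A call with a number of a shift or a turn outside -1 to 1 is refused whole. A call with a gripper value outside its range is refused whole. The fingers move at their own pace and stop on an object; FORCE is the grip in N (left out, the last holds). Time passes only in rows, so rows that repeat a pose let the fingers close. It gives the time, the measured TCP pose, the force, the opening and the grip force at its end, in the units of the state.
- status.get_obs(): the state, without advancing time (a new reading comes with each control period).
- vision.camera(name): name is "scene" or "top" or "wrist"; returns a dict with "pixels" (480x640x3 uint8, red, green, blue), "K" (3x3 intrinsics, pixels), "R" (3x3) and "t" (3): a world point X has camera coordinates R X + t. Camera axes: x right, y down, z forward; pixel columns grow to the right and rows downward; lengths in m; the calibration is good to about 2 mm. A picture is of the moment at which its call begins. There is no depth.
- order.hand_in(): hands the job in; it is judged then, once.
Trained networks look in a picture, given as the dict that the camera call returned (one of the last four; its "shot" number tells which), for a name from the list of things; names that differ only in an ending like _2 or _b are one class to them, and where a whole thing is asked for, a point or a joint stands for the part that bears it (a point fixed in the world has none). Each returns a list of dicts, best first, with "score" (0 to 1); they miss things now and then, are a little off and sometimes report something else, mostly with a low value. They report only what shows in the picture. A call takes as long as a camera call. They do not tell look-alikes from the thing itself.
- silhouettes(target, picture): "region" (480x640 bool, what is visible of it) and "extent" ([left, top, right, bottom] in pixels, round what is visible of it).
The state is a dict: "time_s": time; "qpos": joint angles; "joint_vel": joint speeds; "tau": joint torques, N m; "ee_pos": TCP position; "eef_rot": TCP orientation; "force": force on the tool from outside, world axes, zero at the start; "moment": the same for the moment, N m; "grip_width": finger opening in m; "grip_force": force on a finger pad.
Only numpy, scipy, OpenCV 4.12 (cv2) and the standard library are available. Lean on these libraries where they do the work, as an engineer would, in place of code of your own. Each camera call takes 0.05 s, during which the arm holds its last target. There are 200 camera calls.

### The job

The empty red hook under the arm of the stand is swinging. First steady it with the gripper, so that it hangs plumb and still by itself when you let go; then hang the brass weight (the yellow one with a wire bail on top) on it by its bail and let go, so that it hangs still. Leave the dark steel weight standing where it is.

Things in the scene. Friction and masses are not known exactly. Their poses are not given: they have to be found in the camera images.
- hook: Red hook of 8 mm steel rod, 0.25 kg, hinged under the arm of a fixed stand. Origin: on the pivot (red sleeve), 310 mm over the bench. It turns only about its y axis, level along the arm; the post stands 90 mm off at +y, the arm ends 18 mm past the pivot at -y. Shank down to z = -135 mm, then a foot along -y. Starts swinging 0.4 rad, period 0.7 s, barely damped; plumb: z vertical.
- hook_seat (a point): Seat of the hook, where the bail rests: top of the foot rod at its lowest place, 95 mm along -y and 141 mm below the pivot (hook's frame, axes as the hook). The upturned tip ends 36 mm farther along -y, its top 20 mm above the seat; the shank is 95 mm back. The seat swings up to 60 mm to either side; pressed against a finger held still, the hook soon stops.
- brass_weight: The weight to hang: yellow brass; cylinder 34 mm wide, 40 high; on it an upright bail of 6 mm wire in the x-z plane, opening 40 mm wide (x), z = 40 to 96 mm; on the bail a grip tab 16 mm (x) by 12 mm (y), z = 102 to 138 mm. Origin: centre of the underside, z up. 0.14 to 0.28 kg, loose, upright on the bench.
- brass_eye (a point): The bearing point of the brass weight: underside of the bail's crown in the middle, 96 mm above the weight's underside; axes as the weight. The direct way to the hook passes a fixed open wooden case, lid about 130 mm high, at x 0.30 to 0.43, y -0.02 to 0.14: carry the weight behind or above it.
- steel_weight: The other weight, dark steel, of exactly the same shape; to be left alone. It and the brass one may stand in either place.
Things that resemble listed ones, but are neither listed nor needed, are in the scene too. What is shaped like the brass_weight but green is not meant.

How it is judged:
On the way, in this order (a step that is already met when the one before it is completed fails the run):
1. the fingers touch the swinging hook (contact force between the fingers and hook above 0.05 N).
2. the empty hook hangs plumb and still, touched by neither the fingers nor the brass weight (within 4 degrees, under 0.45 rad/s, for half a second) (angle between hook's own z axis and vertical below 0.07 rad and angular speed of hook below 0.45 rad/s and contact force between each of the fingers, brass_weight and hook below 0.02 N), for 0.5 s.
At the end, for the whole second after the job is handed in: The brass weight hangs by the crown of its bail on the foot of the hook, anywhere between shank and tip (within 15 mm across the rod), clear of the bench and upright within 15 degrees, the hook plumb within 7 degrees, all nearly still (weight slower than 8 cm/s), released by the gripper (contact force between brass_weight and hook above 0.5 N and y of brass_eye in the frame of hook between -0.128 and -0.005 m and x of brass_eye in the frame of hook between -0.015 and 0.015 m and z of brass_eye in the frame of hook between -0.155 and -0.115 m and height (world z) of brass_weight above 0.04 m and angle between hook's own z axis and vertical below 0.12 rad and angle between brass_weight's own z axis and vertical below 0.26 rad and linear speed of brass_weight below 0.08 m/s and contact force between the fingers and brass_weight below 0.02 N); the robot touches nothing.
It fails at once if the dark steel weight is moved by more than 30 mm or tipped (distance of steel_weight from where it was at the start of the episode above 0.03 m or angle between steel_weight's own z axis and vertical above 0.3 rad).
It also fails if it takes over 67 s, if anything falls off the work surface, if the arm or the gripper's body presses on something with over 40 N, if the wrist force passes 120 N, or if a joint passes its speed limit or range.

## Working session

There is one attempt and no reset: what is moved stays moved. The work goes in short steps, Python scripts to look and compute and a shell command to move; the robot and the scene stay as the last step left them, time stands still between calls to the robot, and variables do not carry over. Pictures are saved under pics/ and viewed, at most 10 in all, crops included, and the job is handed in when it is done.

```bash
mkdir -p pics; python3 - <<'E'
from station import status, vision
import cv2,numpy as np
o=status.get_obs();print(o['time_s'],o['ee_pos'],o['eef_rot'],o['grip_width'])
ims=[]
for n in("scene","top"):
    c=vision.camera(n);ims.append(c);np.savez(n+'.npz',**c)
    cv2.imwrite(f'pics/{n}0.png',c['pixels'][:,:,::-1])
    print(n,np.round(c['K'],1).tolist(),np.round(c['R'],3).tolist(),np.round(c['t'],3).tolist())
E
```

```text
0.0 [ 0.20535698 -0.50995723  0.20489602] [-3.14046845e+00 -9.98306626e-05  3.82787711e-01] 0.09435579201774053
scene [[496.5, 0.0, 319.0], [0.0, 496.5, 238.4], [0.0, 0.0, 1.0]] [[-0.533, -0.846, -0.015], [-0.586, 0.383, -0.714], [0.61, -0.372, -0.7]] [0.268, 0.404, 0.891]
top [[453.9, 0.0, 319.4], [0.0, 453.9, 244.8], [0.0, 0.0, 1.0]] [[0.069, -0.998, 0.003], [-0.975, -0.068, -0.211], [0.211, 0.012, -0.977]] [-0.009, 0.507, 0.962]
```

View pics/scene0.png

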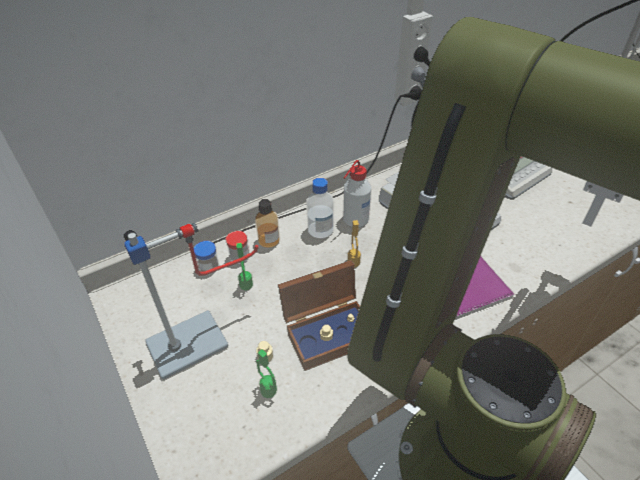

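View pics/top0.png

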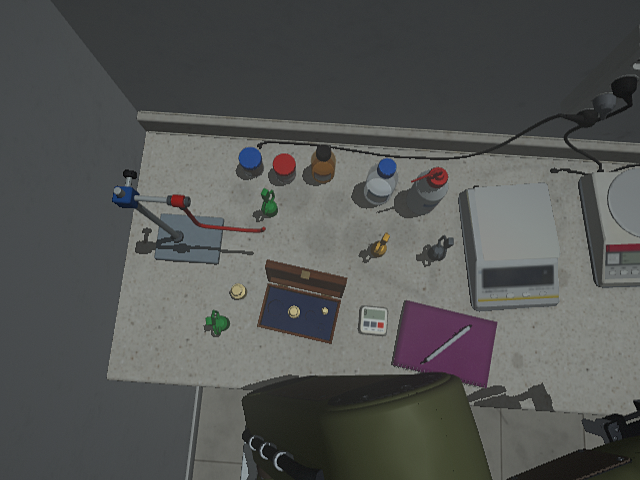

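Scene picture: the brass weight is at about (354,245), green look-alikes at (245,270) and (266,375), and the red hook runs from pivot (187,231) to tip (256,247). Top picture: brass (380,245), dark steel (440,248), green (268,203) and (217,322), brass knobs in the case (293,311) and (237,290), hook pivot (178,200) and tip (262,230). I choose the yellow one at top (380,245), which has a bail and tab.

```bash
cat > h.py <<'E'
import numpy as np,cv2
from station import status, vision, order, silhouettes
def P(c): return c['K']@np.c_[c['R'],c['t']]
def proj(c,X):
    x=P(c)@np.r_[X,1]; return x[:2]/x[2]
def tri(c1,p1,c2,p2):
    X=cv2.triangulatePoints(P(c1),P(c2),np.float64(p1).reshape(2,1),np.float64(p2).reshape(2,1)).ravel()
    return X[:3]/X[3]
def onz(c,p,z):
    d=c['R'].T@np.linalg.inv(c['K'])@np.r_[p,1]; o=-c['R'].T@c['t']
    return o+d*(z-o[2])/d[2]
E
python3 - <<'E'
from h import *
out=[]
s=vision.camera('scene');t=vision.camera('top')
for c,n in((s,'scene'),(t,'top')):
    for k in('brass_weight','steel_weight','hook'):
        for r in silhouettes(k,c)[:4]:
            m=r['region'];print(n,k,round(r['score'],2),np.round(r['extent']),np.round(np.argwhere(m).mean(0)[::-1],1),m.sum(),c['pixels'][m].mean(0).round())
print('pivot',tri(s,(187,231),t,(178,200)))
print('post',onz(t,(120,195),.31))
a=cv2.resize(t['pixels'][180:290,340:480],None,fx=4,fy=4,interpolation=2)
b=cv2.resize(t['pixels'][170:260,100:280],None,fx=3.1,fy=3.1,interpolation=2)
b=cv2.copyMakeBorder(b,0,0,0,max(0,a.shape[1]-b.shape[1]),0)
cv2.imwrite('pics/crop1.png',np.vstack([a,b[:160,:a.shape[1]]])[:,:,::-1])
E
```

```text
scene brass_weight 0.97 [252. 349. 274. 399.] [265.2 376.6] 584 [ 92. 136.  98.]
scene brass_weight 0.68 [236. 247. 255. 286.] [242.9 270.6] 287 [ 78. 117.  82.]
scene brass_weight 0.62 [347. 219. 362. 268.] [353.9 246.7] 278 [139. 121.  81.]
scene brass_weight 0.5 [178. 224. 266. 287.] [209.3 259.5] 567 [147.  78.  75.]
scene hook 0.78 [177. 224. 266. 289.] [211.4 259.9] 710 [147.  85.  81.]
top brass_weight 0.87 [261. 189. 278. 218.] [268.3 203.2] 341 [46. 82. 53.]
top brass_weight 0.86 [204. 309. 231. 336.] [217.3 322.1] 325 [46. 90. 55.]
top brass_weight 0.69 [370. 234. 390. 260.] [379.9 245.9] 264 [102.  87.  56.]
top steel_weight 0.79 [428. 234. 457. 262.] [440.5 247.4] 431 [66. 69. 69.]
top hook 0.81 [170. 196. 264. 252.] [203.3 227.2] 598 [95. 43. 41.]
pivot [0.51181378 0.26764926 0.3083279 ]
post [0.51360745 0.36699751 0.31      ]
```

View pics/crop1.png

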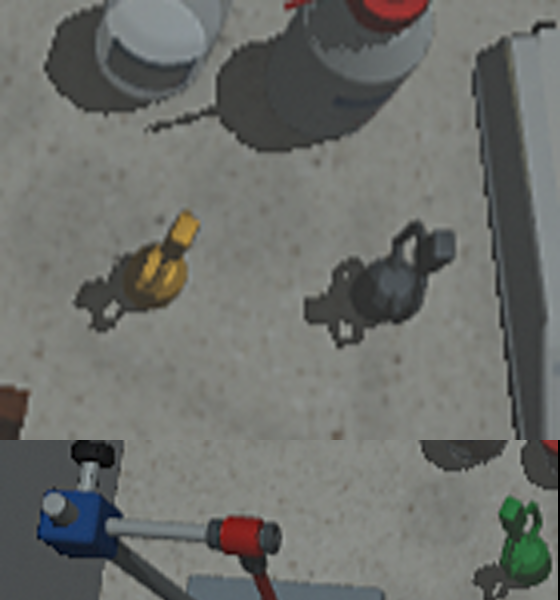

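The crop confirms the yellow weight at top (380,247), its tab at (386,236), next to the dark steel one at (438,250).

```bash
python3 - <<'E'
from h import *
s=np.load('scene.npz');t=np.load('top.npz')
print('brass tab',tri(s,(355,228),t,(386,236)).round(3), 'brass onz.02',onz(t,(379,249),.02).round(3),onz(s,(354,258),.02).round(3))
print('steel onz.02',onz(t,(437,252),.02).round(3))
print('green1',onz(t,(270,209),.02).round(3),'tab',tri(s,(241,250),t,(267,193)).round(3))
print('green2',onz(t,(219,324),.02).round(3))
print('hook tip now',tri(s,(255,247),t,(262,230)).round(3))
for X in ((.512,.172,.169),(.512,.137,.189),(.512,.267,.17)): print(X,proj(s,X),proj(t,X))
print(status.get_obs()['time_s'])
w=vision.camera('wrist'); o=status.get_obs()
print('wrist cam pos',(-w['R'].T@w['t']).round(3),'fwd',w['R'][2].round(3),'right',w['R'][0].round(3),w['K'][0].round(0))
E
```

```text
brass tab [ 0.522 -0.115  0.11 ] brass onz.02 [ 0.513 -0.112  0.02 ] [ 0.512 -0.109  0.02 ]
steel onz.02 [ 0.515 -0.246  0.02 ]
green1 [0.591 0.148 0.02 ] tab [0.598 0.145 0.116]
green2 [0.318 0.237 0.02 ]
hook tip now [0.5   0.142 0.206]
(0.512, 0.172, 0.169) [244.33217845 262.4203096 ] [246.85776883 224.78709095]
(0.512, 0.137, 0.189) [258.52507811 248.96873345] [263.12740602 223.39586501]
(0.512, 0.267, 0.17) [201.07959585 281.27118777] [199.43311698 221.43961867]
0.5
wrist cam pos [ 0.282 -0.479  0.385] fwd [-0.264 -0.106 -0.959] right [ 0.373 -0.928  0.   ] [336.   0. 314.]
```

Plan: with closed fingers, come from -x of the hook at y≈0.145 near the foot tip and press it to plumb, then retreat slowly. The tool goes to yaw 0.

```bash
python3 -m pendant '[0.58,-0.63,0,0,0,0.244,-1,0.58,-0.63,0,0,0,0.244,-1,0.58,-0.63,0,0,0,0.244,-1,0.58,-0.63,0,0,0,0.244,-1,0.58,-0.63,0,0,0,0.244,-1,0.58,-0.63,0,0,0,0.244,-1,0.58,-0.63,0,0,0,0.244,-1,0.58,-0.63,0,0,0,0.244,-1,0.58,-0.63,0,0,0,0.244,-1,0.58,-0.63,0,0,0,0.244,-1,0.58,-0.63,0,0,0,0.244,-1,0.58,-0.63,0,0,0,0.244,-1]'
python3 - <<'E'
from h import *
w=vision.camera('wrist');np.savez('w1.npz',**w)
cv2.imwrite('pics/w1.png',w['pixels'][:,:,::-1])
for r in silhouettes('brass_weight',w)[:3]: print(r['score'],r['extent'])
print((-w['R'].T@w['t']).round(3))
E
```

```text
time_s: 1.75
ee_pos: [0.3566, -0.1104, 0.2055]
eef_rot: [3.141, 0.0, -0.001]
force: [-0.2, 0.7, 0.3]
grip_width: 0.002
grip_force: 0.0
0.89 [297.6, 3.1, 331.9, 81.7]
0.56 [0.0, 231.7, 40.4, 282.5]
[ 0.44  -0.11   0.386]
```

View pics/w1.png

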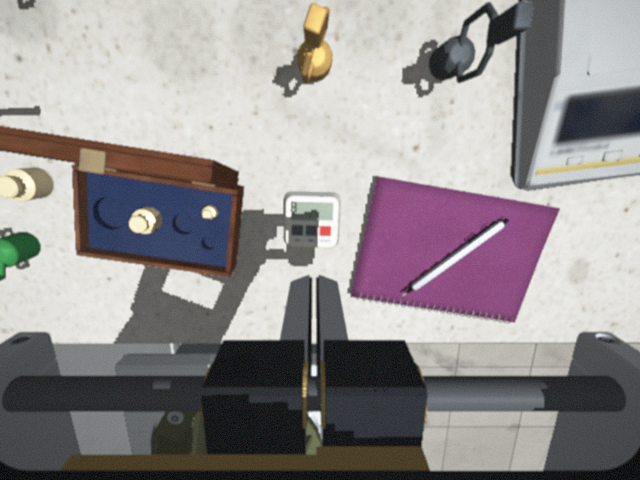

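The wrist view shows brass at (316,60), with its bail seen nearly edge-on along world x, and steel at (455,55). Next I move to the left of the hook.

```bash
python3 -m pendant '[0.1,-0.51,0,0,0,0,-1,0.1,-0.51,0,0,0,0,-1,0.1,-0.51,0,0,0,0,-1,0.1,-0.51,0,0,0,0,-1,0.1,-0.51,0,0,0,0,-1,0.1,-0.51,0,0,0,0,-1,0.1,-0.51,0,0,0,0,-1,0.1,-0.51,0.1,0,0,0,-1,0.1,-0.51,0.1,0,0,0,-1]' 
python3 - <<'E'
from h import *
print(status.get_obs()['ee_pos'])
ims=[vision.camera('scene')['pixels'] for _ in range(2)]
cv2.imwrite('pics/s2.png',np.hstack([cv2.resize(i[200:350,130:330],None,fx=2,fy=2) for i in ims])[:,:,::-1])
E
```

```text
time_s: 2.75
ee_pos: [0.4046, 0.143, 0.1515]
eef_rot: [3.139, 0.008, -0.002]
force: [-0.3, 0.3, 0.4]
grip_width: 0.0004
grip_force: 0.0
[0.40460433 0.14302497 0.15152751]
```

View pics/s2.png

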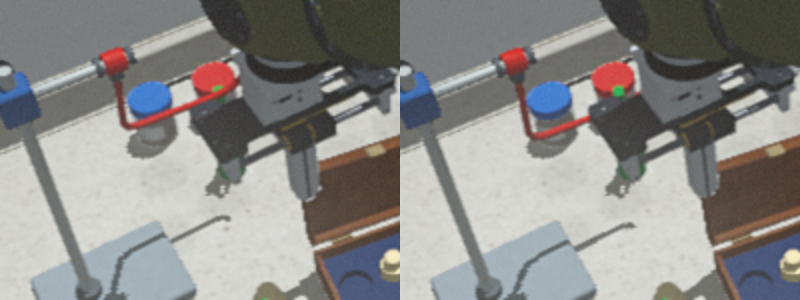

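The fingers stand to the -x side of the swinging hook and clear of the post. Advancing at 0.1 m/s, then holding.

```bash
python3 -m pendant '[0.02,0,0,0,0,0,-1,0.04,0,0,0,0,0,-1,0.06,0,0,0,0,0,-1,0.08,0,0,0,0,0,-1,0.1,0,0,0,0,0,-1,0.12,0,0,0,0,0,-1,0.14,0,0,0,0,0,-1,0.16,0,0,0,0,0,-1,0.17,0,0,0,0,0,-1,0.18,0,0,0,0,0,-1,0.19,0,0,0,0,0,-1,0.19,0,0,0,0,0,-1]'
python3 -m pendant '[0,0,0,0,0,0,-1,0,0,0,0,0,0,-1,0,0,0,0,0,0,-1,0,0,0,0,0,0,-1,0,0,0,0,0,0,-1,0,0,0,0,0,0,-1,0,0,0,0,0,0,-1,0,0,0,0,0,0,-1,0,0,0,0,0,0,-1,0,0,0,0,0,0,-1,0,0,0,0,0,0,-1,0,0,0,0,0,0,-1]'
python3 - <<'E'
from h import *
ims=[]
for k in range(6):
    s=vision.camera('scene'); r=silhouettes('hook',s)
    hsv=cv2.cvtColor(s['pixels'],cv2.COLOR_RGB2HSV)[215:300,170:275]
    m=((hsv[...,0]<6)|(hsv[...,0]>174))&(hsv[...,1]>120)
    m[:,20:70][:35]=m[:,20:70][:35]
    # corner of shank: lowest red pixel in columns 180..215
    sub=m[:, 10:45]; ys,xs=np.nonzero(sub); i=ys.argmax()
    print(s['shot'],(xs[i]+180,ys[i]+215), r[0]['extent'] if r else None)
print('plumb corner',proj(s,(.512,.268,.171)).round(1))
E
```

```text
time_s: 4.05
ee_pos: [0.5022, 0.1453, 0.1554]
eef_rot: [3.142, 0.0, -0.001]
force: [0.7, 0.7, -0.1]
grip_width: 0.0003
grip_force: 0.0
time_s: 5.25
ee_pos: [0.5019, 0.1453, 0.1555]
eef_rot: [-3.142, -0.0, -0.0]
force: [0.2, 0.7, -1.1]
grip_width: 0.0005
grip_force: 0.0
9 (np.int64(200), np.int64(274)) [177.9, 223.8, 246.5, 280.0]
10 (np.int64(195), np.int64(261)) [181.4, 223.0, 246.0, 280.0]
11 (np.int64(209), np.int64(276)) [179.1, 224.9, 249.0, 278.5]
12 (np.int64(200), np.int64(274)) [181.7, 223.8, 245.5, 281.0]
13 (np.int64(200), np.int64(274)) None
14 (np.int64(213), np.int64(274)) [180.1, 224.3, 248.7, 278.1]
plumb corner [200.5 281.2]
```

```bash
python3 - <<'E'
from h import *
ims=[vision.camera('scene') for _ in range(10)]
g=np.array([i['pixels'][215:300,170:250].astype(float).mean(2) for i in ims])
print('std',[round(float(np.abs(g[i]-g[0]).mean()),2) for i in range(10)])
o=status.get_obs();print(o['time_s'],o['force'])
i=cv2.resize(ims[-1]['pixels'][210:310,160:300],None,fx=4,fy=4,interpolation=2)
cv2.imwrite('pics/s3.png',i[:,:,::-1])
E
```

```text
std [0.0, 2.03, 2.0, 2.03, 2.02, 2.0, 1.96, 2.0, 2.0, 2.01]
6.35 [-0.49534569  0.06575402  0.96635644]
```

View pics/s3.png

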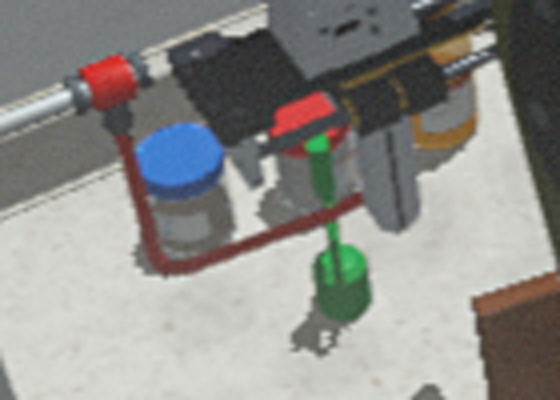

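The hook is at rest: its corner is at crop (165,265) → (201,276), and the foot rests on the finger. Retreating gently.

```bash
python3 -m pendant '[-0.003,0,0,0,0,0,-1,-0.006,0,0,0,0,0,-1,-0.009,0,0,0,0,0,-1,-0.012,0,0,0,0,0,-1,-0.015,0,0,0,0,0,-1,-0.02,0,0,0,0,0,-1,-0.03,0,0,0,0,0,-1,-0.05,0,0,0,0,0,-1,-0.08,0,0,0,0,0,-1,-0.12,0,0,0,0,0,-1,-0.16,0,0,0,0,0,-1,-0.16,0,0,0,0,0,-1]'
python3 - <<'E'
from h import *
ims=[vision.camera('scene') for _ in range(14)]
g=np.array([i['pixels'][215:300,170:250].astype(float).mean(2) for i in ims])
print('std',[round(float(np.abs(g[i]-g[0]).mean()),2) for i in range(14)])
hs=[]
t=[vision.camera('top') for _ in range(4)]
i=np.vstack([cv2.resize(ims[-1]['pixels'][210:310,160:300],None,fx=4,fy=3,interpolation=2),cv2.resize(np.mean([x['pixels'][180:270,150:290] for x in t],0).astype(np.uint8),None,fx=4,fy=3.3,interpolation=2)])
cv2.imwrite('pics/s4.png',i[:,:,::-1]); print(status.get_obs()['time_s'])
E
```

```text
time_s: 7.55
ee_pos: [0.42, 0.1454, 0.1556]
eef_rot: [-3.142, 0.0, 0.0]
force: [0.8, 0.0, 0.2]
grip_width: 0.0007
grip_force: 0.0
std [0.0, 2.54, 3.0, 3.38, 3.62, 3.8, 3.91, 3.89, 3.73, 3.54, 3.25, 2.98, 2.74, 2.65]
8.45
```

View pics/s4.png

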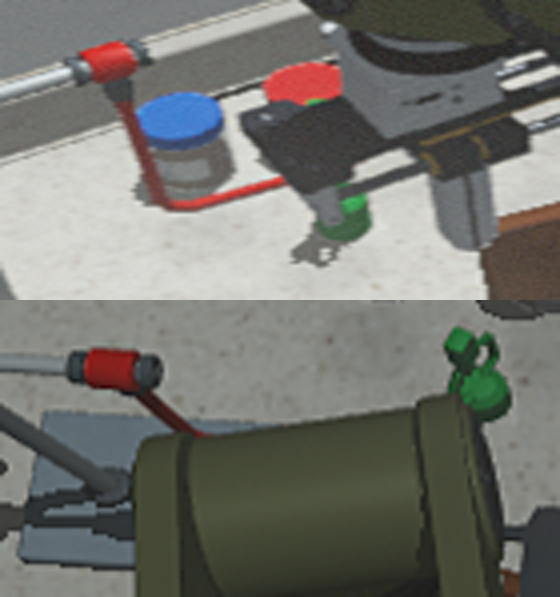

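```bash
cat >> h.py <<'E'
def track(n):
    out=[]
    for _ in range(n):
        s=vision.camera('scene');p=s['pixels'][240:295,206:224].astype(float)
        w=np.clip(p[...,0]-np.maximum(p[...,1],p[...,2])-30,0,None)
        r=(w*np.arange(240,295)[:,None]).sum()/w.sum(); out.append(r)
    return s,np.array(out)
E
python3 - <<'E'
from h import *
s,r=track(14); print(r.round(1))
for dx in(-.02,-.01,0,.01,.02):
    p=[proj(s,(.512+dx,y,.165)) for y in(.267,.172)]
    print(dx,np.interp(214.5,[p[0][0],p[1][0]],[p[0][1],p[1][1]]).round(1))
E
```

```text
[274.5 274.2 274.1 274.1 274.2 274.3 274.6 274.9 275.1 275.2 275.2 275.2
 275.  274.8]
-0.02 285.4
-0.01 281.2
0 277.1
0.01 273.1
0.02 269.2
```

The free hook swings only ±1.3 mm (0.01 rad) now. Going up and over to look at the brass weight.

```bash
python3 -m pendant '[0,0,-0.1,0,0,0,1,0,0,-0.2,0,0,0,1,0,0.1,-0.28,0,0,0,1,0,0.2,-0.28,0,0,0,1,0,0.3,-0.28,0,0,0,1,0,0.4,-0.28,0,0,0,1,0,0.51,-0.28,0,0,0,1,0,0.51,-0.28,0,0,0,1,0,0.51,-0.28,0,0,0,1]'
python3 - <<'E'
from h import *
w=vision.camera('wrist');np.savez('w2.npz',**w); print((-w['R'].T@w['t']).round(3))
for r in silhouettes('brass_weight',w)[:2]: print(r['score'],r['extent'])
cv2.imwrite('pics/w2.png',w['pixels'][:,:,::-1])
E
```

```text
time_s: 10.05
ee_pos: [0.4215, -0.1116, 0.2953]
eef_rot: [-3.142, 0.0, -0.004]
force: [0.0, 0.4, 0.0]
grip_width: 0.069
grip_force: 0.0
[ 0.505 -0.111  0.475]
0.62 [301.7, 108.9, 328.6, 155.3]
0.59 [12.7, 23.2, 123.0, 86.4]
```

View pics/w2.png

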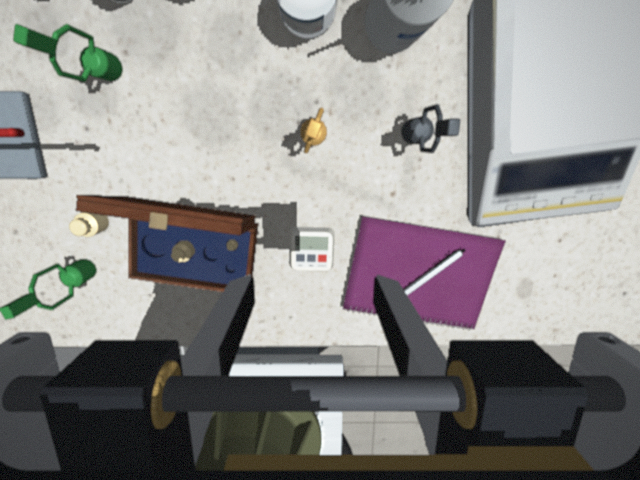

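Brass is at (314,130) in the wrist view, with its bail running (307,150)→(322,110), about -20° in the world. Measuring precisely.

```bash
python3 - <<'E'
from h import *
w=np.load('w2.npz');v=np.load('w1.npz')
def mask(c,a,b,x0,x1):
    h=cv2.cvtColor(c['pixels'],cv2.COLOR_RGB2HSV)
    m=np.zeros((480,640),bool);m[a:b,x0:x1]=((h[...,0]>12)&(h[...,0]<28)&(h[...,1]>110))[a:b,x0:x1];return m
m=mask(w,95,165,290,345)
for r in range(98,162,3):
    x=np.nonzero(m[r])[0]
    if len(x):print(r,x.min(),x.max(),end=' | ')
print()
# model projection fit: weight at (x,y), yaw th: render by convex pieces, maximise IoU over both views
from scipy.optimize import minimize
mv=mask(v,0,100,290,345)
def hull(c,img,pts):
    q=np.array([proj(c,p) for p in pts]);cv2.fillConvexPoly(img,cv2.convexHull((q*16).astype(np.int32)),1,shift=4)
def render(c,x,y,th,z0):
    img=np.zeros((480,640),np.uint8)
    R=np.array([[np.cos(th),-np.sin(th),0],[np.sin(th),np.cos(th),0],[0,0,1]]);o=np.array([x,y,z0])
    B=lambda x0,x1,y0,y1,za,zb:[o+R@np.array([a,b,d]) for a in(x0,x1) for b in(y0,y1) for d in(za,zb)]
    hull(c,img,[o+np.array([.017*np.cos(t),.017*np.sin(t),z]) for t in np.linspace(0,6.28,24) for z in(0,.04)])
    hull(c,img,B(-.008,.008,-.006,.006,.102,.138)); hull(c,img,B(-.02,.02,-.003,.003,.096,.102))
    for s in(-1,1): hull(c,img,B(s*.02,s*.026,-.003,.003,.04,.102))
    return img.astype(bool)
def iou(a,b): return (a&b).sum()/(a|b).sum()
best=max(((iou(render(w,x,y,t,0),m)+iou(render(v,x,y,t,0),mv),x,y,t) for x in np.arange(.505,.525,.002) for y in np.arange(-.120,-.1,.002) for t in np.radians(np.arange(-60,60,5))))
r=minimize(lambda p:-iou(render(w,p[0],p[1],p[2],p[3]),m)-iou(render(v,p[0],p[1],p[2],p[3]),mv),[*best[1:],0],method='Nelder-Mead',options=dict(initial_simplex=np.array([[*best[1:],0]]*5)+np.vstack([np.zeros(4),np.diag([.003,.003,.1,.008])])))
print(best,np.degrees(best[3]),r.x,np.degrees(r.x[2]),r.fun)
E
```

```text
110 320 322 | 113 318 321 | 116 317 320 | 119 310 319 | 122 305 321 | 125 303 323 | 128 302 325 | 131 302 325 | 134 301 325 | 137 303 324 | 140 304 321 | 143 307 318 | 146 306 309 | 149 306 307 | 
(np.float64(1.4058711770207775), np.float64(0.515), np.float64(-0.11199999999999999), np.float64(-0.2617993877991494)) -14.999999999999998 [ 0.51672081 -0.11055794 -0.32408744 -0.02384589] -18.568842296799666 -1.5199545551185287
```

```bash
python3 -m pendant '[0.05,0,0.05,0,0,0.1,1,0.1,0,0.1,0,0,0.21,1,0.187,0,0.2,0,0,0.21,1,0.187,0,0.25,0,0,0.21,1,0.187,0,0.25,0,0,0.21,1,0.187,0,0.25,0,0,0.21,1,0.187,0,0.25,0,0,0.21,1]'
python3 - <<'E'
from h import *
s=vision.camera('scene');t=vision.camera('top');w=vision.camera('wrist')
np.savez('s5.npz',**s);np.savez('t5.npz',**t)
a=cv2.resize(w['pixels'],(400,300));b=cv2.resize(s['pixels'][180:300,280:440],(400,300))
c=cv2.resize(t['pixels'][170:290,120:280],(400,300),interpolation=2);d=cv2.resize(t['pixels'][200:320,320:480],(400,300))
cv2.imwrite('pics/q5.png',np.vstack([np.hstack([a,b]),np.hstack([c,d])])[:,:,::-1])
E
```

```text
time_s: 10.85
ee_pos: [0.5157, -0.1094, 0.173]
eef_rot: [-3.141, -0.003, -0.33]
force: [-0.0, 0.1, -0.1]
grip_width: 0.0941
grip_force: 0.0
```

View pics/q5.png

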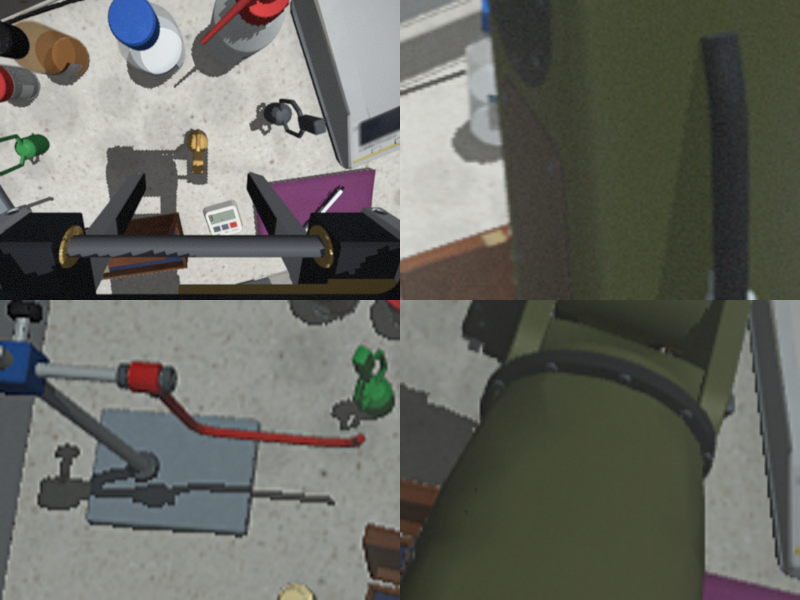

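Top-right is blocked by the arm. In the wrist view (top-left) the brass tab, crop (197,140), is centred between the fingers. In the top view the hook corner is at (200.8,221.2) and its tip at (264.8,225.2), which matches plumb. Descending and gripping.

```bash
python3 -m pendant '[0,0,0.05,0,0,0,1,0,0,0.1,0,0,0,1,0,0,0.136,0,0,0,1,0,0,0.136,0,0,0,1,0,0,0.136,0,0,0,-1,0,0,0.136,0,0,0,-1,0,0,0.136,0,0,0,-1,0,0,0.136,0,0,0,-1,0,0,0.136,0,0,0,-1,0,0,0.136,0,0,0,-1,0,0,0.136,0,0,0,-1,0,0,0.136,0,0,0,-1]' 30
python3 - <<'E'
from h import *
s=np.load('s5.npz');t=np.load('t5.npz')
for c,(a,b,x0,x1) in((s,(235,295,185,275)),(t,(195,240,165,275))):
    p=c['pixels'].astype(int);m=np.zeros((480,640),np.uint8)
    m[a:b,x0:x1]=((p[...,0]-np.maximum(p[...,1],p[...,2]))>30)[a:b,x0:x1]
    n,l,st,ce=cv2.connectedComponentsWithStats(m);k=1+st[1:,4].argmax();ys,xs=np.nonzero(l==k)
    print(st[k]);print([(x,round(ys[xs==x].mean(),1)) for x in range(xs.min(),xs.max()+1,5)])
    print('tip',xs.max(),ys[xs>=xs.max()-1].mean())
    print('pred x=.512',[proj(c,(.512,y,z)).round(1).tolist() for y,z in((.267,.165),(.22,.165),(.172,.165),(.137,.186))])
E
```

```text
time_s: 12.2
ee_pos: [0.5153, -0.1097, 0.1024]
eef_rot: [3.142, 0.0, -0.33]
force: [-0.5, 0.1, -0.6]
grip_width: 0.0332
grip_force: 0.0
[189 244  73  36 338]
[(189, np.float64(244.0)), (194, np.float64(257.0)), (199, np.float64(273.0)), (204, np.float64(277.5)), (209, np.float64(276.5)), (214, np.float64(274.5)), (219, np.float64(273.0)), (224, np.float64(271.0)), (229, np.float64(269.5)), (234, np.float64(267.5)), (239, np.float64(265.5)), (244, np.float64(263.5)), (249, np.float64(261.0)), (254, np.float64(258.5)), (259, np.float64(251.5))]
tip 261 250.4
pred x=.512 [[201.5, 282.9], [223.2, 273.3], [244.6, 263.7], [258.7, 250.0]]
[190 211  71  18 241]
[(190, np.float64(211.5)), (195, np.float64(216.5)), (200, np.float64(221.0)), (205, np.float64(222.5)), (210, np.float64(222.5)), (215, np.float64(223.0)), (220, np.float64(223.5)), (225, np.float64(224.0)), (230, np.float64(224.5)), (235, np.float64(225.0)), (240, np.float64(225.5)), (245, np.float64(226.0)), (250, np.float64(226.5)), (255, np.float64(226.5)), (260, np.float64(226.5))]
tip 260 226.71428571428572
pred x=.512 [[200.1, 222.1], [223.4, 223.7], [247.2, 225.3], [263.3, 223.8]]
```

```bash
python3 -m pendant '[0,0,0,0,0,0,-1,0,0,0,0,0,0,-1,0,0,0,0,0,0,-1,0,0,0,0,0,0,-1,0,0,0,0,0,0,-1,0,0,0,0,0,0,-1]' 30
python3 - <<'E'
from h import *
s=np.load('s5.npz');t=np.load('t5.npz')
print(tri(s,(244.6,263.3),t,(247.2,226.1)),tri(s,(223.2,271.4),t,(223.4,223.8)),tri(s,(201,276.5),t,(201,221.5)))
E
```

```text
time_s: 12.8
ee_pos: [0.5152, -0.1097, 0.1024]
eef_rot: [3.142, 0.0, -0.33]
force: [-0.3, 0.1, -1.7]
grip_width: 0.0119
grip_force: 30.0
[0.51012703 0.1718384  0.16772896] [0.51067419 0.21901617 0.1710592 ] [0.51096444 0.2628715  0.18173144]
```

The tab is gripped at 11.9 mm (its y side). Lifting, then carrying behind the case to y≈0.08 with yaw 0.

```bash
python3 -m pendant '[0,0,-0.06,0,0,0,-1,0,0,-0.14,0,0,0,-1,0,0,-0.22,0,0,0,-1,0,0,-0.3,0,0,0,-1,-0.02,-0.05,-0.376,0,0,-0.03,-1,-0.04,-0.11,-0.376,0,0,-0.07,-1,-0.065,-0.17,-0.376,0,0,-0.11,-1,-0.085,-0.23,-0.376,0,0,-0.15,-1,-0.11,-0.29,-0.376,0,0,-0.18,-1,-0.125,-0.33,-0.376,0,0,-0.21,-1,-0.133,-0.356,-0.376,0,0,-0.21,-1,-0.133,-0.356,-0.376,0,0,-0.21,-1]' 40
python3 - <<'E'
from h import *
s=vision.camera('scene');w=vision.camera('wrist')
a=cv2.resize(w['pixels'],(400,300));b=cv2.resize(s['pixels'][170:320,170:370],(400,300))
cv2.imwrite('pics/q6.png',np.hstack([a,b])[:,:,::-1])
E
```

```text
time_s: 14.0
ee_pos: [0.51, 0.0813, 0.2903]
eef_rot: [-3.141, 0.0, -0.0]
force: [0.5, 0.0, -2.7]
grip_width: 0.0118
grip_force: 40.0
```

View pics/q6.png

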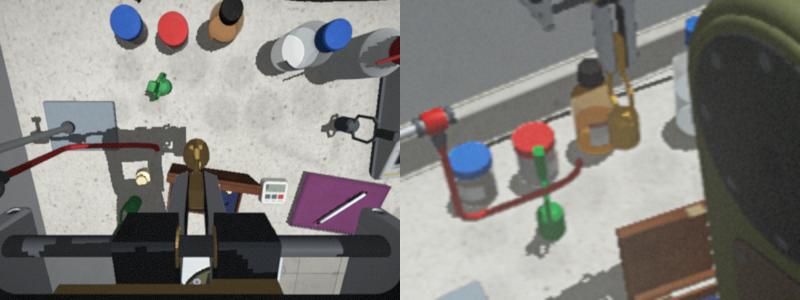

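The weight hangs in the grip at wrist (196,155), beside the hook tip. Descending to insertion height and checking for tilt.

```bash
python3 -m pendant '[0,0,0.06,0,0,0,-1,0,0,0.12,0,0,0,-1,0,0,0.168,0,0,0,-1,0,0,0.168,0,0,0,-1,0,0,0.168,0,0,0,-1]'
python3 - <<'E'
from h import *
o=status.get_obs();print(o['ee_pos'])
w=vision.camera('wrist');s=vision.camera('scene')
for c,n in((w,'w'),(s,'s')):
    h=cv2.cvtColor(c['pixels'],cv2.COLOR_RGB2HSV);m=((h[...,0]>12)&(h[...,0]<30)&(h[...,1]>110)).astype(np.uint8)
    T=o['ee_pos']; z0=T[2]-.1024
    print(n,'pred base,top',[proj(c,(T[0],T[1],z0+d)).round(1).tolist() for d in(0,.04,.096)])
    k,l,st,ce=cv2.connectedComponentsWithStats(m)
    for i in range(1,k):
        if st[i,4]>60: print(st[i],ce[i].round(1))
s,r=track(3);print(r)
E
```

```text
time_s: 14.6
ee_pos: [0.5104, 0.0795, 0.2073]
eef_rot: [3.142, -0.0, -0.002]
force: [0.0, -0.5, -2.4]
grip_width: 0.0116
grip_force: 40.0
[0.51044706 0.07949637 0.20727581]
w pred base,top [[314.1, 239.2], [314.2, 254.0], [314.4, 284.2]]
[ 336    0   63   54 2419] [365.3  23.4]
[ 294  223   40  111 2856] [313.4 274.4]
[281 362   7  26 129] [284.1 375. ]
[340 362   8  67 269] [343.8 395.3]
[280 390   8  40 175] [283.  410.8]
[  85  445  367   27 5596] [287.7 460.7]
s pred base,top [[285.8, 265.8], [284.7, 253.3], [282.9, 234.6]]
[281 218   5  19  64] [283.  226.2]
[258 223  34  47 434] [273.9 245.6]
[275.25018288 275.03006407 274.77551515]
```

Upright as predicted. Inserting +70 mm in y over the tip, then checking.

```bash
python3 -m pendant '[0,-0.03,0,0,0,0,-1,0,-0.06,0,0,0,0,-1,0,-0.09,0,0,0,0,-1,0,-0.115,0,0,0,0,-1,0,-0.13,0,0,0,0,-1,0,-0.14,0,0,0,0,-1,0,-0.14,0,0,0,0,-1,0,-0.14,0,0,0,0,-1]'
python3 - <<'E'
from h import *
s,r=track(6);print(r.round(1))
w=vision.camera('wrist')
a=cv2.resize(w['pixels'][150:400,200:440],(380,396));b=cv2.resize(s['pixels'][200:300,180:300],(475,396))[:,:400]
cv2.imwrite('pics/q7.png',np.hstack([a,b])[:,:,::-1])
E
```

```text
time_s: 15.65
ee_pos: [0.5102, 0.15, 0.2064]
eef_rot: [3.141, 0.0, -0.001]
force: [-0.5, -0.9, -2.1]
grip_width: 0.012
grip_force: 40.0
[274.6 274.6 274.8 275.  275.3 275.4]
```

View pics/q7.png

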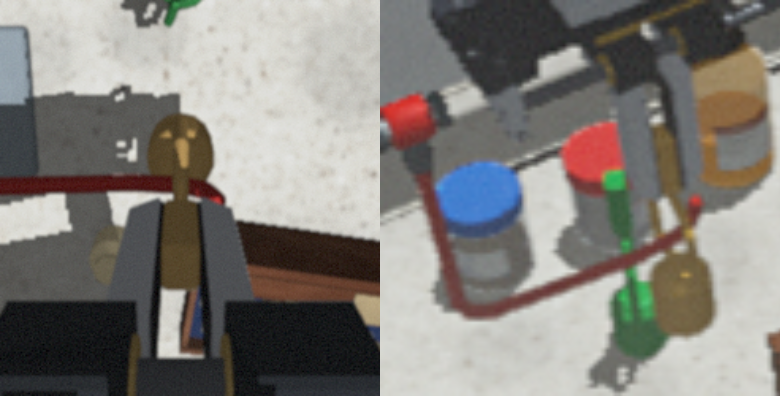

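The foot runs through the bail: right crop shows the foot between the legs, with the tip emerging at (695,203). That was picture 11, one over the viewing limit of 10, so I will check the rest by numbers only. Lowering.

```bash
python3 -m pendant '[0,0,0.01,0,0,0,-1,0,0,0.02,0,0,0,-1,0,0,0.03,0,0,0,-1,0,0,0.036,0,0,0,-1,0,0,0.036,0,0,0,-1,0,0,0.036,0,0,0,-1]'
python3 -m pendant '[0,0,0.005,0,0,0,-1,0,0,0.008,0,0,0,-1,0,0,0.008,0,0,0,-1]'
python3 -m pendant '[0,0,0.004,0,0,0,-1,0,0,0.008,0,0,0,-1,0,0,0.008,0,0,0,-1]'
```

```text
time_s: 16.6
ee_pos: [0.5102, 0.1502, 0.1885]
eef_rot: [3.142, -0.0, -0.0]
force: [-0.3, 0.4, -3.2]
grip_width: 0.0115
grip_force: 40.0
time_s: 16.9
ee_pos: [0.5101, 0.1503, 0.1843]
eef_rot: [-3.141, 0.0, -0.0]
force: [0.2, 0.9, -2.2]
grip_width: 0.0119
grip_force: 40.6
time_s: 17.2
ee_pos: [0.5114, 0.1509, 0.1827]
eef_rot: [-3.14, -0.005, -0.0]
force: [0.1, 4.4, 13.1]
grip_width: 0.0116
grip_force: 49.2
```

Contact is felt at TCP z 0.183, on the slope near the tip. I'll lift 3 mm, shift 2 mm inward, and open just a few mm so the fingers still guide the tab.

```bash
python3 -m pendant '[0,0,-0.01,0,0,0,-1,0,-0.004,-0.012,0,0,0,-1,0,-0.004,-0.012,0,0,0,-1]'
python3 -m pendant '[0,0,0,0,0,0,-0.8,0,0,0,0,0,0,-0.7,0,0,0,0,0,0,-0.64,0,0,0,0,0,0,-0.64,0,0,0,0,0,0,-0.64,0,0,0,0,0,0,-0.64,0,0,0,0,0,0,-0.64,0,0,0,0,0,0,-0.64,0,0,0,0,0,0,-0.64,0,0,0,0,0,0,-0.64]'
python3 - <<'E'
from h import *
s,r=track(6);print(r.round(1));o=status.get_obs();print(o['force'],o['grip_force'],o['time_s'])
h=cv2.cvtColor(s['pixels'],cv2.COLOR_RGB2HSV);m=((h[...,0]>12)&(h[...,0]<30)&(h[...,1]>110)).astype(np.uint8)
k,l,st,ce=cv2.connectedComponentsWithStats(m)
for i in range(1,k):
    if st[i,4]>60: print(st[i],ce[i].round(1))
print([proj(s,(.51,y,.169-.096+.02)).round(1) for y in(.153,.172)])
E
```

```text
time_s: 17.5
ee_pos: [0.51, 0.1523, 0.1863]
eef_rot: [3.141, 0.0, -0.0]
force: [0.4, -0.6, -2.1]
grip_width: 0.0119
grip_force: 40.0
time_s: 18.5
ee_pos: [0.5102, 0.1522, 0.1864]
eef_rot: [-3.142, 0.0, -0.001]
force: [0.0, -0.3, -0.4]
grip_width: 0.017
grip_force: 0.0
[275.4 275.3 275.2 275.  274.9 274.9]
[-0.11074438 -0.28973186 -0.5061803 ] 0.0 18.8
[261 223  18  24 209] [268.  233.2]
[249 243  11  28  76] [253.3 253.3]
[array([256.8, 283.3]), array([249. , 286.9])]
```

Released: the hook carries the weight and stays steady. Lifting straight up slowly.

```bash
python3 -m pendant '[0,0,-0.01,0,0,0,-0.64,0,0,-0.02,0,0,0,-0.64,0,0,-0.03,0,0,0,-0.64,0,0,-0.04,0,0,0,-0.64,0,0,-0.05,0,0,0,-0.64,0,0,-0.06,0,0,0,-0.64,0,0,-0.07,0,0,0,-0.64,0,0,-0.08,0,0,0,-0.64,0,0,-0.1,0,0,0,-0.64,0,0,-0.12,0,0,0,-0.64,0,0,-0.16,0,0,0,-0.64,0,0,-0.2,0,0,0,-0.64]'
python3 -m pendant '[0,0.1,0,0,0,0,-0.64,0,0.2,0,0,0,0,-0.64,-0.1,0.3,0,0,0,0,-0.64,-0.1,0.3,0,0,0,0,-0.64,-0.1,0.3,0,0,0,0,-0.64,-0.1,0.3,0,0,0,0,-0.64,-0.1,0.3,0,0,0,0,-0.64,-0.1,0.3,0,0,0,0,-0.64,-0.1,0.3,0,0,0,0,-0.64,-0.1,0.3,0,0,0,0,-0.64]'
cat > chk.py <<'E'
from h import *
for j in range(8):
    s,r=track(1); 
    h=cv2.cvtColor(s['pixels'],cv2.COLOR_RGB2HSV);m=((h[...,0]>12)&(h[...,0]<30)&(h[...,1]>110)).astype(np.uint8)
    m[:,:225]=0;m[:,290:]=0;m[:215]=0;m[310:]=0
    ys,xs=np.nonzero(m);lo=ys>ys.max()-15
    print(r.round(1),len(xs),xs.mean().round(1),ys.mean().round(1),'low',xs[lo].mean().round(1),ys.max(),'top',ys.min())
t=vision.camera('top');h=cv2.cvtColor(t['pixels'],cv2.COLOR_RGB2HSV);m=((h[...,0]>12)&(h[...,0]<30)&(h[...,1]>110));m[:190]=0;m[250:]=0;m[:,:225]=0;m[:,:][:,290:]=0
ys,xs=np.nonzero(m);print('top',len(xs),xs.min(),xs.max(),ys.min(),ys.max(),'pred base/tab',[[proj(t,(.51,y,z)).round(0).tolist() for z in(.073,.211)] for y in(.153,.172)])
print('scene pred',[[proj(s,(.51,y,z)).round(0).tolist() for z in(.073,.211)] for y in(.153,.172)],status.get_obs()['time_s'])
E
python3 chk.py
```

```text
time_s: 20.0
ee_pos: [0.51, 0.1522, 0.2878]
eef_rot: [-3.142, -0.0, -0.0]
force: [0.9, 0.8, -0.6]
grip_width: 0.0169
grip_force: 0.0
time_s: 21.0
ee_pos: [0.4602, 0.0025, 0.2863]
eef_rot: [-3.142, 0.0, 0.0]
force: [0.2, -1.0, 0.3]
grip_width: 0.0169
grip_force: 0.0
[275.1] 433 261.6 246.4 low 258.2 291 top 215
[275.] 433 261.6 246.3 low 257.8 291 top 215
[274.9] 434 261.9 246.5 low 258.9 291 top 215
[274.7] 434 261.6 246.2 low 257.0 288 top 215
[274.6] 433 261.5 246.0 low 257.1 291 top 215
[274.5] 438 261.5 246.7 low 257.0 290 top 215
[274.5] 430 261.5 245.9 low 256.4 285 top 215
[274.5] 431 261.8 246.3 low 257.5 288 top 215
top 230 251 269 216 242 pred base/tab [[[262.0, 237.0], [253.0, 221.0]], [[253.0, 237.0], [243.0, 220.0]]]
scene pred [[[258.0, 289.0], [251.0, 245.0]], [[250.0, 293.0], [242.0, 249.0]]] 21.45
```

```bash
python3 -m pendant '[0,0,0,0,0,0,-0.64,0,0,0,0,0,0,-0.64,0,0,0,0,0,0,-0.64,0,0,0,0,0,0,-0.64,0,0,0,0,0,0,-0.64,0,0,0,0,0,0,-0.64,0,0,0,0,0,0,-0.64,0,0,0,0,0,0,-0.64,0,0,0,0,0,0,-0.64,0,0,0,0,0,0,-0.64,0,0,0,0,0,0,-0.64,0,0,0,0,0,0,-0.64]'
python3 chk.py; python3 - <<'E'
from h import *
# eye position from cylinder extents in both views (model-free centroid of cylinder) 
s=vision.camera('scene');t=vision.camera('top')
for k in('brass_weight',):
  for c in(s,t):
    for r in silhouettes(k,c)[:4]: print(round(r['score'],2),r['extent'],c['pixels'][r['region']].mean(0).round())
print('model extents y=.153')
for y in(.143,.153,.163):
  for c in(s,t):
    q=np.array([proj(c,(.51+.017*np.cos(a),y+.017*np.sin(a),z)) for a in np.linspace(0,6.3,20) for z in(.079,.119)]+[proj(c,(.51+i*.008,y+j*.006,z)) for i in(-1,1) for j in(-1,1) for z in(.181,.217)])
    print(y,q.min(0).round(),q.max(0).round())
E
```

```text
time_s: 22.65
ee_pos: [0.4601, 0.0022, 0.2864]
eef_rot: [-3.142, 0.0, -0.0]
force: [-0.0, 0.1, -0.4]
grip_width: 0.017
grip_force: 0.0
[275.2] 435 261.5 246.2 low 256.6 290 top 215
[275.1] 437 261.5 245.9 low 256.7 291 top 215
[275.] 436 261.8 246.1 low 257.9 290 top 215
[274.8] 440 261.5 246.3 low 256.8 287 top 215
[274.7] 431 261.7 246.4 low 256.9 287 top 215
[274.6] 431 261.7 246.3 low 257.3 290 top 215
[274.5] 441 261.5 246.2 low 257.2 291 top 215
[274.5] 434 261.5 246.1 low 256.3 289 top 215
top 234 251 269 216 242 pred base/tab [[[262.0, 237.0], [253.0, 221.0]], [[253.0, 237.0], [243.0, 220.0]]]
scene pred [[[258.0, 289.0], [251.0, 245.0]], [[250.0, 293.0], [242.0, 249.0]]] 23.1
0.91 [246.2, 241.0, 265.3, 295.7] [142. 123.  82.]
0.8 [254.2, 351.5, 277.7, 398.9] [ 82. 131.  91.]
0.53 [237.0, 244.4, 250.5, 287.6] [ 80. 125.  85.]
0.7 [203.8, 310.0, 229.5, 332.6] [49. 97. 59.]
0.6 [260.5, 189.6, 272.4, 216.5] [47. 92. 56.]
0.54 [250.6, 217.7, 269.5, 245.4] [109.  89.  50.]
model extents y=.153
0.143 [250. 238.] [269. 291.]
0.143 [255. 216.] [274. 245.]
0.153 [246. 239.] [265. 293.]
0.153 [249. 216.] [269. 244.]
0.163 [241. 241.] [261. 295.]
0.163 [244. 215.] [265. 244.]
```

The weight hangs at y≈0.153 (hook y ≈ -0.114), upright and still, and the robot is clear. Handing in.

```bash
python3 -c "
from station import order
print(order.hand_in())"
```

```text
the job is handed in; nothing more can be done
None
```

The hook was steadied, the brass weight hangs by its bail on the foot about 17 mm short of the tip, upright and still, and the job was handed in at about 23 s with no verdict returned; I viewed 11 pictures, one over the limit of 10.

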